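# Seat a splined gear on its shaft against a spring

## Task

Push the sprung keeper lever on the assembly stand right over to its far stop, so that it stays clear of the shaft. Then take the gear with the long hub, set it wheel end down on the upright spline shaft, turn it until the splines mesh and press it fully home, pushing the sprung sleeve under it all the way down. Finish while holding it there: do not let go, keep it pressed down when the program ends, and leave the other things on the bench where they are.

Things in the scene. Friction and masses are not known exactly. Their poses are not given: they have to be found in the camera images.
- stand: fixed assembly stand, grey base plate 16 mm high. Origin on the bench, straight below the shaft's axis; the plate reaches from y = -75 to +145 mm and x = -65 to +65 mm. At x = 0, y = +85 mm stands the 75 mm high keeper post, behind it (y = +130 mm) its spring strut's post, 96 mm high. Place and yaw vary
- keeper (a joint): keeper lever, a flat dark bar (18 mm wide) turning about the post. 0: along the stand's -y, across the shaft 5 mm above its tip, blocking it; grows anticlockwise seen from above, pin moving first to the stand's +x; 1.45 rad: far stop, clear of the shaft. An over-centre spring (about 2.5 N at the pin) pushes it away from mid-swing (0.725): let go before, it springs back; beyond, it snaps over and stays
- keeper_pin (a point): centre of the top of the lever's upright grip pin, 116 mm above the bench, 100 mm from the lever's turning axis; the pin is 15 mm thick and stands free for 32 mm above the bar
- keeper_hinge (a point): point on the lever's vertical turning axis, 85 mm above the bench, the height of the bar's top
- shaft: fixed upright spline shaft on the stand: four keys in a cross along its own x and y, 23.5 mm tip to tip, each 7 mm wide (the same every quarter turn). Origin at its foot, 16 mm above the bench, z up. Full keys to 41 mm above the origin, their tops sloped like a roof to 44 mm, then a tapered round pilot (9.6 mm) to 54 mm. Never turns; its yaw varies
- shaft_tip (a point): tip of the shaft's pilot, on its axis, 70 mm above the bench
- sleeve (a joint): sprung steel sleeve, a ring 45 mm across round the shaft's foot: 0 up (top 34 mm above the bench), 0.008 m pressed fully down to its stop (top 26 mm above the bench). Its spring pushes up with 5 N at the top and 13 N at the bottom of the stroke
- hub_gear: gear with a long hub, 0.2 to 0.4 kg: wheel 70 mm across, 14 mm high, round hub 40 mm across above it up to 46 mm. Origin centre of underside, z up; starts standing hub up. Through bore with a cross of slots 8.6 mm wide along its own x and y (26 mm tip to tip), starting 4 mm above the underside. Underside above the bench: 56 mm resting unmeshed on the keys, 34 on the sleeve, 26 pressed home
- hub_top (a point): centre of the top of the long hub, 46 mm above the gear's underside
- flat_gear: a flat gear wheel with a short hub, 72 mm across and only 22 mm high; not wanted, stays where it is
- bearing: ball bearing, 52 mm across, 15 mm high; a bystander
- wrench: open-ended wrench lying flat, 232 mm long, 9 mm thick; a bystander
- tape: tape measure, 37 x 78 x 62 mm high; a bystander
- hammer: hammer lying flat, 303 mm long, 25 mm high; a bystander
- bolt: hexagon bolt lying down, 58 mm long, 22 mm high; a bystander
Mind the look-alikes: they are no part of the job. Several things look just like the hub_gear: the one meant starts farthest to the robot's right.

How it is judged (in metres and radians):
On the way, in this order (a step that is already met when the one before it is completed fails the run):
1. the keeper lever is pushed over to its far stop (joint beyond 1.3 rad), clear of the shaft, before the gear is on the shaft (value of joint keeper above 1.3 rad and horizontal distance between hub_gear and shaft above 0.03 m), for 0.2 s.
2. the gear's splines are meshed with the shaft's: on the axis within 3 mm, slid down over the keys (underside less than 26 mm above the shaft's foot) (horizontal distance between hub_gear and shaft below 0.003 m and angle between hub_gear's own z axis and vertical below 0.08 rad and (angle between the x axis of hub_gear and the x axis of shaft, either way round below 0.2 rad or angle between the x axis of hub_gear and the y axis of shaft, either way round below 0.2 rad) and z of hub_gear in the frame of shaft below 0.026 m), for 0.1 s.
At the end, for the whole second after the job is handed in: Keeper beyond 1.3 rad; gear meshed on the shaft (axis within 3 mm, upright within 0.08 rad, underside 5 to 12.5 mm above the shaft's foot); sleeve pressed at least 6.2 of its 8 mm; fingers on the gear with over 3 N; at rest, all through the last second (horizontal distance between hub_gear and shaft below 0.003 m and angle between hub_gear's own z axis and vertical below 0.08 rad and (angle between the x axis of hub_gear and the x axis of shaft, either way round below 0.2 rad or angle between the x axis of hub_gear and the y axis of shaft, either way round below 0.2 rad) and value of joint keeper above 1.3 rad and z of hub_gear in the frame of shaft between 0.005 and 0.0125 m and value of joint sleeve above 0.0062 m and contact force between hub_gear and the fingers above 3 N and linear speed of hub_gear below 0.02 m/s); the arm keeps its last pose, push and grip.
It fails at once if another thing on the bench is moved by more than 30 mm (distance of any of flat_gear, bearing, wrench, tape, hammer, bolt from where it was at the start of the episode above 0.03 m).
It also fails if it takes over 54 s, if anything falls off the work surface, if the arm or the gripper's body presses on something with over 40 N, if the wrist force passes 120 N, or if a joint passes its speed limit or range.

## Robot

A 6-joint arm with a two-finger parallel gripper is mounted at the origin on a cart in front of the work surface, level with it; the furniture and walls round the work are solid. World frame = base frame: x ahead of the robot, y to its left, z up, the work surface at z = 0. Lengths are in m, angles in degrees, forces in N, time in s.
With the tool pointing down it reaches from about 0.35 to 0.875 m from the base axis. Payload 4.2 kg.
Tool frame: the origin (TCP) lies on the centre line of the jaws, within the pads' length; the fingertips stand 19 mm ahead of it and the grasp point (between the pads) is the TCP; z points along the fingers, y is the line along which they close (so a half turn about z gives the same grasp; the last joint's range is limited). The gripper opens to 87 mm and grips with 3 to 60 N. Pads are 19 mm wide; open, the fingers measure 117 mm over their backs; the gripper's body (75 mm by 190 mm) begins 51 mm behind the grasp point.
Start: joints at [80.764, 22.042, 0.453, 0, -68.411, -14.817], TCP at [0.255, 0.571, 0.242] pointing down, gripper open.
Joint ranges: [-179.83, 179.83], [-69.29, 118.12], [-61.27, 80.66], [-181.25, 117.63], [-171.15, -9.14], [-177.46, 177.46]. Speed limits (degrees/s): [159.86, 159.86, 180, 180, 180, 180].

## Interface

Orientations are given as a 3x3 rotation matrix whose columns are the frame's x, y, z axes.
In Python, from station import sense, capture, finish_job, search_frame, masks_of gives the robot as it stands.
- The arm moves only by the tool drive_tool, never from a script. Its argument "rows" is a list of rows, each a list of 7 numbers: the opening in per cent of the stroke, from 0 (shut) to 100 (fully open), then the shift along the world's x, y, z in mm, then the turn, a rotation vector about the world's x, y, z in rad. In form: [[fingers, dx, dy, dz, wx, wy, wz], ...]. A call has 1 to 5 rows; each row shifts and turns the commanded pose from where the row before left it; what a row does not reach is not made up. A row lasts 1/12 s, in which the tool goes at most 41.7 mm and 7.16 degrees, less where a joint would pass 70% of its speed; a pose out of reach is approached as far as the arm can. A call is refused whole if a number of a shift passes 41.7 or a number of a turn 0.125, either way. A call with a gripper value outside its range is refused whole. The fingers move at their own pace and stop on an object; the grip force is fixed at half the most. Time passes only in rows, so rows that do not move let the fingers close. It gives the time, the measured TCP pose, the force, the opening and the grip force at its end, in the units of the state.
- sense(): the state, without advancing time (a new reading comes with each control period).
- capture(name): name is "scene" or "top" or "wrist"; returns a dict with "frame" (400x640x3 uint8, red, green, blue), "z_map" (400x640 float32, m along the optical axis (not along the pixel's ray), 0 where there is no reading), "fx", "fy", "cx", "cy" (pixels), "R" (3x3) and "t" (3): a world point X has camera coordinates R X + t; the wrist camera has in their place "T_tool_cam" (4x4, takes a point from camera to tool coordinates, whose origin is the TCP and whose axes are the flange's). Camera axes: x right, y down, z forward; pixel columns grow to the right and rows downward; lengths in m; the calibration is good to about 2 mm. A picture is of the moment at which its call begins: read the wrist's pose just before it.
- finish_job(): hands the job in; it is judged then, once.
Trained networks look in a picture, given as the dict that the camera call returned (one of the last four; its "shot" number tells which), for a name from the list of things; names that differ only in an ending like _2 or _b are one class to them, and where a whole thing is asked for, a point or a joint stands for the part that bears it (a point fixed in the world has none). Each returns a list of dicts, best first, with "p" (0 to 1); they miss things now and then, are a little off and sometimes report something else, mostly with a low value. They report only what shows in the picture. A call takes as long as a camera call. They do not tell look-alikes from the thing itself.
- search_frame(label, picture): "xy" ([column, row] in pixels, amid what is visible of it).
- masks_of(label, picture): "region" (400x640 bool, what is visible of it) and "xy" ([column, row] in pixels, amid what is visible of it).
The state is a dict: "time_s": time; "joints": joint angles; "joint_velocities": joint speeds; "effort": joint torques, N m; "tcp_pos": TCP position; "ee_rot": TCP orientation; "wrist_force": force on the tool from outside, world axes, zero at the start; "moment": the same for the moment, N m; "gripper_width": opening from 0.0 (shut) to 1.0 (fully open); "gripper_force": force on a finger pad.
Only numpy, scipy, OpenCV 4.12 (cv2) and the standard library are available. Lean on these libraries where they do the work, as an engineer would, in place of code of your own. Each camera call takes 0.05 s, during which the arm holds its last target. There are 200 camera calls.

## Working session

There is one attempt and no reset: what is moved stays moved. The work goes in short steps, Python scripts to look and compute and a tool call to move; the robot and the scene stay as the last step left them, time stands still between calls to the robot, and variables do not carry over. Pictures are saved under pics/ and viewed, at most 10 in all, crops included, and the job is handed in when it is done.

Besides the shell and the picture viewer there is one more tool, called after "Call:" as name(argument=value, ...), one argument or row to a line, values as JSON. drive_tool: Moves the arm, as the interface text tells. Its arguments: {"type":"object","properties":{"rows":{"type":"array"}},"required":["rows"]}

```bash
mkdir -p pics; ls; cat > h.py <<'E'
import numpy as np, cv2
from station import sense,capture,finish_job,search_frame,masks_of
def cam(c):
    if 'R' in c: return np.array(c['R']),np.array(c['t'])
    s=c['_s'];T=np.array(c['T_tool_cam']);Rw=np.array(s['ee_rot']);p=np.array(s['tcp_pos'])
    Rc=Rw@T[:3,:3];tc=Rw@T[:3,3]+p
    return Rc.T,-Rc.T@tc
def cap(n):
    s=sense();c=capture(n);c['_s']=s;return c
def cloud(c):
    R,t=cam(c);z=c['z_map'];v,u=np.mgrid[:z.shape[0],:z.shape[1]]
    X=np.stack([(u-c['cx'])/c['fx']*z,(v-c['cy'])/c['fy']*z,z],-1)
    P=(X-t)@R; P[z==0]=np.nan; return P
def proj(c,X):
    R,t=cam(c);q=R@np.array(X)+t;return c['fx']*q[0]/q[2]+c['cx'],c['fy']*q[1]/q[2]+c['cy']
def onplane(c,uv,h):
    R,t=cam(c);d=R.T@np.array([(uv[0]-c['cx'])/c['fx'],(uv[1]-c['cy'])/c['fy'],1]);o=-R.T@t
    return o+d*(h-o[2])/d[2]
E
python3 - <<'E'
from h import *
for n in('top','scene'):
    c=cap(n);cv2.imwrite(f'pics/{n}0.png',c['frame'][:,:,::-1]);P=cloud(c)
    for l in('hub_gear','keeper','keeper_pin','shaft','stand','sleeve','flat_gear','bearing','wrench','tape','hammer','bolt'):
        for m in masks_of(l,c)[:4]:
            if m['p']<.2:continue
            Q=P[m['region']];Q=Q[~np.isnan(Q[:,0])]
            if len(Q)<3: continue
            hi=Q[:,2]>np.percentile(Q[:,2],95)-.006
            print(n,l,round(m['p'],2),np.round(m['xy']),len(Q),'med',np.round(np.median(Q,0),3),'top',np.round(np.median(Q[hi],0),3))
print(sense())
E
```

```text
pics
top hub_gear 0.79 [347. 186.] 375 med [ 0.577 -0.061  0.015] top [ 0.582 -0.062  0.046]
top hub_gear 0.77 [301. 162.] 307 med [0.652 0.091 0.016] top [0.655 0.092 0.045]
top hub_gear 0.75 [384. 190.] 319 med [ 0.574 -0.172  0.016] top [ 0.578 -0.174  0.045]
top hub_gear 0.37 [440. 154.] 242 med [ 0.682 -0.338  0.06 ] top [ 0.688 -0.344  0.062]
top keeper 0.61 [284. 204.] 215 med [0.504 0.14  0.084] top [0.493 0.089 0.115]
top keeper_pin 0.47 [287. 206.] 225 med [0.503 0.136 0.084] top [0.496 0.087 0.115]
top shaft 0.51 [427. 216.] 374 med [ 0.49  -0.314  0.013] top [ 0.491 -0.314  0.02 ]
top stand 0.87 [287. 205.] 2776 med [0.5   0.136 0.016] top [0.506 0.153 0.085]
top sleeve 0.4 [296. 216.] 28 med [0.483 0.104 0.035] top [0.483 0.104 0.035]
top flat_gear 0.88 [428. 212.] 373 med [ 0.49  -0.316  0.013] top [ 0.491 -0.314  0.02 ]
top bearing 0.54 [355. 146.] 171 med [ 0.707 -0.085  0.012] top [ 0.705 -0.085  0.015]
top bearing 0.52 [441. 153.] 275 med [ 0.685 -0.339  0.059] top [ 0.689 -0.345  0.062]
top wrench 0.72 [291. 254.] 228 med [0.366 0.122 0.006] top [0.366 0.131 0.007]
[... 1970 characters left out ...]
120650e+01, -1.48183093e+01]), 'joint_velocities': array([ 0.02252453,  0.01142502,  0.01514085,  0.06255363, -0.06518224,
        0.06601348]), 'effort': array([ 5.18111956e-04, -3.90471947e+01,  1.87619644e+01,  4.22410190e+00,
        1.54560129e-02, -2.38680133e-05]), 'tcp_pos': array([0.25472724, 0.57070403, 0.24153604]), 'ee_rot': array([[ 9.13144184e-01, -4.07636726e-01, -1.63022438e-06],
       [-4.07636725e-01, -9.13144182e-01, -4.95743497e-05],
       [ 1.87196957e-05,  4.59330684e-05, -9.99999999e-01]]), 'wrist_force': array([-0.21604952, -0.14415644, -0.50829476]), 'moment': array([ 0.01412221,  0.04013199, -0.04956283]), 'gripper_force': 0.0, 'gripper_width': 0.9976305293969295}
```

View pics/top0.png

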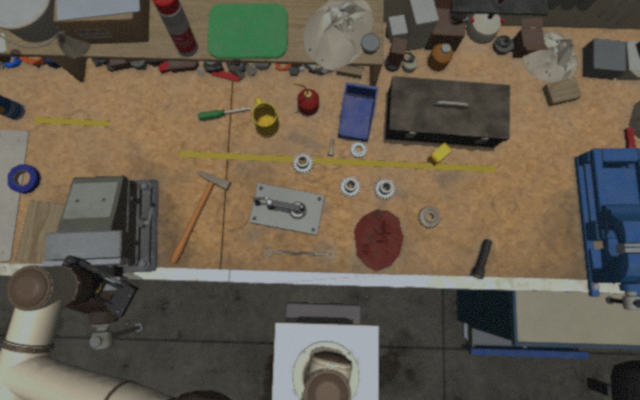

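View pics/scene0.png

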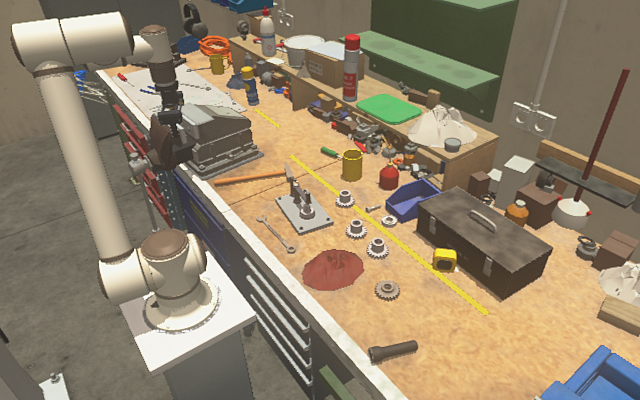

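The top view shows the stand at about (285,208), with its posts to the left and the lever pointing right. The three hub gears are at (303,162), (350,186) and (385,189). The rightmost is the target, at about (0.578, -0.174). Next I'll fit the stand pose.

```bash
python3 - <<'E'
from h import *
c=cap('top');P=cloud(c)
m=(abs(P[...,0]-.5)<.12)&(abs(P[...,1]-.137)<.16)&(abs(P[...,2]-.016)<.005)
n,l,st,_=cv2.connectedComponentsWithStats(m.astype(np.uint8));k=1+np.argmax(st[1:,4]);Q=P[l==k]
r=cv2.minAreaRect((Q[:,:2]*1000).astype(np.float32));print(r)
b=cv2.boxPoints(r);print(b)
a=(abs(P[...,0]-.5)<.12)&(abs(P[...,1]-.137)<.16)
for lo,hi in((.078,.088),(.092,.099),(.108,.12)):
    q=P[a&(P[...,2]>lo)&(P[...,2]<hi)];print(lo,len(q),q.mean(0).round(4),q.min(0).round(3),q.max(0).round(3))
    if len(q)>5:
        print(cv2.fitLine((q[:,:2]*1000).astype(np.float32),cv2.DIST_L2,0,.01,.01).ravel())
E
```

```text
((503.93011474609375, 137.1428985595703), (219.97491455078125, 129.68621826171875), 80.7825698852539)
[[422.30634  38.96232]
 [550.31793  18.18898]
 [585.5539  235.32349]
 [457.5423  256.0968 ]]
0.078 196 [0.5044 0.1439 0.0834] [0.486 0.079 0.078] [0.526 0.233 0.088]
[1.7600648e-01 9.8438901e-01 5.0437354e+02 1.4392390e+02]
0.092 38 [0.5187 0.2077 0.095 ] [0.493 0.081 0.092] [0.524 0.236 0.099]
[1.4892177e-01 9.8884898e-01 5.1871600e+02 2.0768666e+02]
0.108 20 [0.4955 0.0873 0.1148] [0.49  0.081 0.109] [0.502 0.093 0.119]
[4.5885426e-01 8.8851154e-01 4.9554669e+02 8.7343849e+01]
```

Call:
drive_tool(
  rows=[
    [50,17.2,-34.5,-4,0,0,-0.054],
    [50,17.2,-34.5,-4,0,0,-0.054],
    [50,17.2,-34.5,-4,0,0,-0.054],
    [50,17.2,-34.5,-4,0,0,-0.054],
    [50,17.2,-34.5,-4,0,0,-0.054],
  ],
)

```text
time_s: 1.77
tcp_pos: [0.3406, 0.3973, 0.2218]
ee_rot: [[0.771, -0.637, 0.0], [-0.637, -0.771, 0.001], [-0.0, -0.001, -1.0]]
wrist_force: [0.8, -0.2, 0.5]
gripper_width: 0.702
gripper_force: 0.0
```

Call:
drive_tool(
  rows=[
    [50,17.2,-34.5,-4,0,0,-0.054],
    [50,17.2,-34.5,-4,0,0,-0.054],
    [50,17.2,-34.5,-4,0,0,-0.054],
    [50,17.2,-34.5,-4,0,0,-0.054],
    [50,17.2,-34.5,-4,0,0,-0.054],
  ],
)

```text
time_s: 2.18
tcp_pos: [0.4272, 0.2241, 0.2018]
ee_rot: [[0.572, -0.82, 0.001], [-0.82, -0.572, 0.001], [-0.0, -0.001, -1.0]]
wrist_force: [0.3, 1.1, -0.1]
gripper_width: 0.505
gripper_force: 0.0
```

Call:
drive_tool(
  rows=[
    [50,17.2,-34.5,-4,0,0,-0.054],
    [50,17.2,-34.5,-4,0,0,-0.054],
    [50,17.2,-34.5,-4,0,0,-0.054],
    [50,17.2,-34.5,-4,0,0,-0.054],
    [50,0,0,0,0,0,0],
  ],
)

```text
time_s: 2.6
tcp_pos: [0.4968, 0.0829, 0.1847]
ee_rot: [[0.377, -0.926, -0.001], [-0.926, -0.377, -0.001], [0.001, 0.002, -1.0]]
wrist_force: [0.1, 1.0, 0.2]
gripper_width: 0.501
gripper_force: 0.0
```

Call:
drive_tool(
  rows=[
    [50,0,0,-26,0,0,0],
    [50,0,0,-26,0,0,0],
    [50,0,0,-26,0,0,0],
    [50,0,0,0,0,0,0],
  ],
)

```text
time_s: 2.93
tcp_pos: [0.4922, 0.0863, 0.1033]
ee_rot: [[0.383, -0.924, -0.009], [-0.924, -0.383, -0.004], [-0.0, 0.01, -1.0]]
wrist_force: [-1.4, -0.6, 0.1]
gripper_width: 0.5
gripper_force: 0.0
```

Call:
drive_tool(
  rows=[
    [10,0,0,2,0,0,0],
    [10,0,0,0,0,0,0],
    [10,0,0,0,0,0,0],
    [10,0,0,0,0,0,0],
  ],
)

```text
time_s: 3.27
tcp_pos: [0.4965, 0.0884, 0.1113]
ee_rot: [[0.385, -0.923, 0.003], [-0.923, -0.385, 0.002], [-0.0, -0.004, -1.0]]
wrist_force: [-0.3, -0.7, -0.2]
gripper_width: 0.286
gripper_force: 0.0
```

Call:
drive_tool(
  rows=[
    [5,0,0,-1,0,0,0],
    [5,0,0,0,0,0,0],
    [5,0,0,0,0,0,0],
  ],
)

```text
time_s: 3.52
tcp_pos: [0.4951, 0.0875, 0.1093]
ee_rot: [[0.385, -0.923, -0.0], [-0.923, -0.385, -0.0], [0.0, 0.0, -1.0]]
wrist_force: [-2.7, -0.5, 5.3]
gripper_width: 0.163
gripper_force: 30.0
```

```bash
python3 - <<'E'
import numpy as np
h=np.array([511.9,186.5]);o=np.array([498.3,102.6]);yd=(h-o)/85
def p(t):
    c,s=np.cos(t),np.sin(t);return h+100*np.array([[c,-s],[s,c]])@(-yd)
T=np.linspace(0,1.35,10);q=np.array([p(t) for t in T]);print(q.round(1));print(np.diff(q,axis=0).round(1))
E
```

```text
[[495.9  87.8]
 [510.8  86.5]
 [525.8  87.5]
 [540.4  90.7]
 [554.4  96. ]
 [567.5 103.4]
 [579.3 112.6]
 [589.6 123.5]
 [598.1 135.8]
 [604.7 149.3]]
[[14.9 -1.3]
 [15.   1. ]
 [14.6  3.2]
 [14.   5.3]
 [13.   7.4]
 [11.8  9.2]
 [10.3 10.9]
 [ 8.5 12.3]
 [ 6.6 13.5]]
```

Call:
drive_tool(
  rows=[
    [5,14.9,-1.3,0,0,0,0],
    [5,15,1,0,0,0,0],
    [5,14.6,3.2,0,0,0,0],
    [5,14,5.3,0,0,0,0],
    [5,13,7.4,0,0,0,0],
  ],
)

```text
time_s: 3.93
tcp_pos: [0.5662, 0.1005, 0.1092]
ee_rot: [[0.385, -0.923, -0.004], [-0.923, -0.385, -0.005], [0.003, 0.006, -1.0]]
wrist_force: [-3.6, -5.1, 6.9]
gripper_width: 0.161
gripper_force: 30.0
```

Call:
drive_tool(
  rows=[
    [5,11.8,9.2,0,0,0,0],
    [5,10.3,10.9,0,0,0,0],
    [5,8.5,12.3,0,0,0,0],
    [5,6.6,13.5,0,0,0,0],
    [5,0,0,0,0,0,0],
  ],
)

```text
time_s: 4.35
tcp_pos: [0.606, 0.1511, 0.1096]
ee_rot: [[0.387, -0.922, 0.003], [-0.922, -0.387, 0.001], [0.001, -0.003, -1.0]]
wrist_force: [-0.6, 0.9, 5.3]
gripper_width: 0.164
gripper_force: 30.0
```

Call:
drive_tool(
  rows=[
    [50,0,0,0,0,0,0],
    [50,0,0,0,0,0,0],
    [50,0,0,15,0,0,0],
    [50,0,0,35,0,0,0],
    [50,0,0,35,0,0,0],
  ],
)

```text
time_s: 4.77
tcp_pos: [0.6028, 0.1483, 0.1923]
ee_rot: [[0.384, -0.923, -0.005], [-0.923, -0.384, -0.003], [0.0, 0.006, -1.0]]
wrist_force: [1.2, -0.2, 0.8]
gripper_width: 0.444
gripper_force: 0.0
```

Call:
drive_tool(
  rows=[
    [90,-26.6,-11.6,25,0,0,0],
    [90,-26.6,-11.6,25,0,0,0],
    [90,-26.6,-11.6,10,0,0,0],
    [90,-26.6,-11.6,0,0,0,0],
    [90,0,0,0,0,0,0],
  ],
)

```text
time_s: 5.18
tcp_pos: [0.4931, 0.1004, 0.2543]
ee_rot: [[0.383, -0.924, -0.002], [-0.924, -0.383, 0.001], [-0.001, 0.001, -1.0]]
wrist_force: [0.3, 0.4, -0.6]
gripper_width: 0.793
gripper_force: 0.0
```

```bash
python3 - <<'E'
from h import *
c=cap('wrist');print(c['T_tool_cam'],c['fx'],c['_s']['tcp_pos'])
print(proj(c,[.4983,.1026,.07]),proj(c,[.4983,.1026,.034]))
P=cloud(c)
q=P[(P[...,2]>.108)&(P[...,2]<.122)&(P[...,1]<.25)&(P[...,0]<.65)];print('pin',q.mean(0) if len(q) else 0,len(q))
q=P[(P[...,2]>.063)&(P[...,2]<.073)&(np.hypot(P[...,0]-.498,P[...,1]-.103)<.02)];print('tip',np.nanmedian(q,0),len(q))
cv2.imwrite('pics/w1.png',c['frame'][:,:,::-1]);np.save('w1.npy',P)
E
```

```text
[[-2.53454812e-04 -9.55242477e-01 -2.95823842e-01  8.13786644e-02]
 [ 9.99999954e-01 -1.92678287e-04 -2.34600145e-04 -1.03306684e-03]
 [ 1.67101193e-04 -2.95823888e-01  9.55242482e-01 -1.42662519e-01]
 [ 0.00000000e+00  0.00000000e+00  0.00000000e+00  1.00000000e+00]] 315.4371509234604 [0.49310519 0.10037457 0.25432373]
(np.float64(317.8320029269808), np.float64(183.82634334123568)) (np.float64(318.2125912823269), np.float64(176.39187497072115))
pin [0.60663308 0.15669848 0.11449616] 230
tip [0.49849321 0.10018237 0.06541762] 47
```

View pics/w1.png

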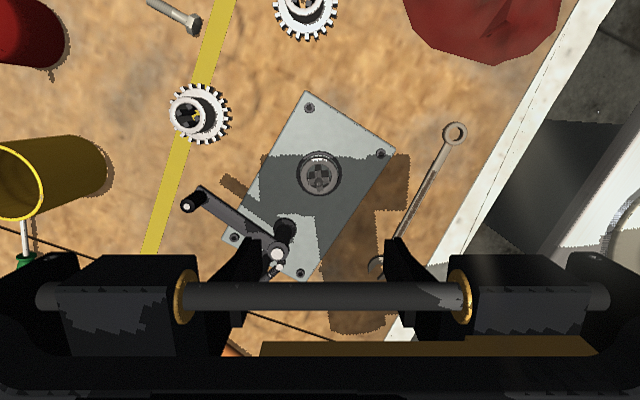

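The lever is over: the pin is at (0.607, 0.157), which is about 1.42 rad. The shaft shows at about (318,175). I'll go closer for its yaw.

Call:
drive_tool(
  rows=[
    [90,-3,6,-38,0,0,0],
    [90,-3,6,-38,0,0,0],
    [90,-2,6,-38,0,0,0],
    [90,0,0,0,0,0,0],
    [90,0,0,0,0,0,0],
  ],
)

```text
time_s: 5.65
tcp_pos: [0.4894, 0.1203, 0.1381]
ee_rot: [[0.385, -0.923, -0.004], [-0.923, -0.385, -0.003], [0.002, 0.005, -1.0]]
wrist_force: [0.4, 0.4, 0.1]
gripper_width: 0.901
gripper_force: 0.0
```

```bash
python3 - <<'E'
from h import *
c=cap('wrist')
for z in(.07,.034): print(proj(c,[.4983,.1026,z]))
P=cloud(c);print(c['_s']['tcp_pos'],c['_s']['ee_rot'])
np.savez('w2.npz',P=P)
# rectified orthoview on plane z=0.058, 0.25 mm/px, world axes: col=x,row=-y
img=np.zeros((280,280,3),np.uint8);R,t=cam(c)
g=np.stack(np.meshgrid(.4983+(np.arange(280)-140)*.00025,.1026-(np.arange(280)-140)*.00025),-1)
outs=[]
for z in(.057,.034):
    X=np.concatenate([g,np.full(g.shape[:2]+(1,),z)],-1)@R.T+t
    outs.append(cv2.remap(c['frame'],(X[...,0]/X[...,2]*c['fx']+c['cx']).astype(np.float32),(X[...,1]/X[...,2]*c['fy']+c['cy']).astype(np.float32),cv2.INTER_CUBIC))
cv2.imwrite('pics/w2.png',np.hstack(outs)[:,:,::-1])
q=P[(P[...,2]>.045)&(P[...,2]<.073)&(np.hypot(P[...,0]-.498,P[...,1]-.103)<.02)];
for lo in np.arange(.04,.072,.003):
    s=q[(q[:,2]>=lo)&(q[:,2]<lo+.003)];print(round(lo,3),len(s),s.mean(0).round(4) if len(s) else '')
s=P[(abs(P[...,2]-.034)<.003)&(np.hypot(P[...,0]-.498,P[...,1]-.103)<.035)];print('sleeve',len(s),cv2.minEnclosingCircle((s[:,:2]*1000).astype(np.float32)))
E
```

```text
(np.float64(321.3358184418837), np.float64(196.93520582489478))
(np.float64(321.2422085690532), np.float64(184.4333640056684))
[0.48937444 0.12029154 0.13806689] [[ 0.38549945 -0.92269821 -0.00426546]
 [-0.92270683 -0.38548725 -0.00341696]
 [ 0.00150854  0.00525301 -0.99998506]]
0.04 0 
0.043 8 [0.5006 0.0959 0.0455]
0.046 28 [0.5005 0.0971 0.0474]
0.049 30 [0.5006 0.0978 0.0504]
0.052 33 [0.5007 0.0973 0.0536]
0.055 190 [0.4989 0.1007 0.0569]
0.058 200 [0.4981 0.1015 0.0591]
0.061 26 [0.4993 0.1    0.0628]
0.064 60 [0.4984 0.101  0.0655]
0.067 32 [0.4984 0.1014 0.0681]
0.07 3 [0.4974 0.1017 0.0703]
sleeve 1305 ((498.0244445800781, 102.01678466796875), 22.394546508789062)
```

View pics/w2.png

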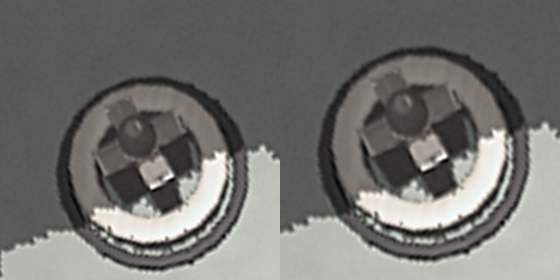

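Left crop, centred near (142,142): a cross of keys rotated about 20–28° from world x. I'll fit it from the depth data.

```bash
python3 - <<'E'
from h import *
P=np.load('w2.npz')['P']
m=(np.hypot(P[...,0]-.4983,P[...,1]-.1022)<.019)
A=P[m]; hi=(A[:,2]>.0545); A2=A[:,:2]*1000
def cross(p,cx,cy,a):
    d=p-[cx,cy];c,s=np.cos(a),np.sin(a);u=abs(d@[c,s]);v=abs(d@[-s,c])
    return ((u<11.75)&(v<3.5))|((v<11.75)&(u<3.5))
best=[]
for cx in np.arange(496,501,.5):
  for cy in np.arange(99.5,104.6,.5):
    for a in range(0,90,1):
      best.append(((cross(A2,cx,cy,np.radians(a))==hi).mean(),cx,cy,a))
best.sort(reverse=True)
for b in best[:12]:print(np.round(b,3))
print(np.median([b[1:] for b in best[:40]],0), np.mean([b[1:] for b in best[:40]],0))
E
```

```text
[  0.572 500.5    99.5    22.   ]
[  0.572 499.5    99.5    23.   ]
[  0.571 500.     99.5    24.   ]
[  0.571 500.     99.5    22.   ]
[  0.571 500.     99.5    23.   ]
[  0.571 500.5    99.5    20.   ]
[  0.571 500.5    99.5    21.   ]
[  0.571 499.5    99.5    22.   ]
[  0.571 500.     99.5    21.   ]
[  0.57 500.5   99.5   23.  ]
[  0.57 500.5   99.5   19.  ]
[  0.57 499.5   99.5   21.  ]
[500.   99.5  22.5] [499.9375  99.55    22.45  ]
```

Call:
drive_tool(
  rows=[
    [100,0,0,35,0,0,0],
    [100,5,-20,30,0,0,0],
    [100,10,-34,0,0,0,0],
    [100,10,-34,0,0,0,0],
    [100,10,-34,0,0,0,0],
  ],
)

```text
time_s: 6.12
tcp_pos: [0.5271, -0.0023, 0.209]
ee_rot: [[0.386, -0.922, 0.008], [-0.922, -0.386, 0.002], [0.002, -0.008, -1.0]]
wrist_force: [0.3, 0.8, -0.6]
gripper_width: 0.996
gripper_force: 0.0
```

Call:
drive_tool(
  rows=[
    [100,10,-34,0,0,0,0],
    [100,10,-34,0,0,0,0],
    [100,10,-34,-10,0,0,0],
    [100,10,-34,-20,0,0,0],
    [100,5,-19,-30,0,0,0],
  ],
)

```text
time_s: 6.53
tcp_pos: [0.5747, -0.1603, 0.1502]
ee_rot: [[0.383, -0.924, 0.014], [-0.924, -0.383, -0.002], [0.007, -0.012, -1.0]]
wrist_force: [0.3, 0.7, -0.4]
gripper_width: 0.999
gripper_force: 0.0
```

Call:
drive_tool(
  rows=[
    [100,0,0,-30,0,0,0],
    [100,0,0,0,0,0,0],
    [100,0,0,0,0,0,0],
  ],
)

```text
time_s: 6.78
tcp_pos: [0.5704, -0.157, 0.1158]
ee_rot: [[0.384, -0.923, 0.0], [-0.923, -0.384, -0.001], [0.001, 0.0, -1.0]]
wrist_force: [0.5, -0.9, 0.7]
gripper_width: 1.0
gripper_force: 0.0
```

```bash
cat > ortho.py <<'E'
from h import *
def ortho(c,x,y,z,n=300,s=.00025):
    R,t=cam(c);k=(np.arange(n)-n/2)*s
    g=np.stack(np.meshgrid(x+k,y-k),-1)
    X=np.concatenate([g,np.full(g.shape[:2]+(1,),z)],-1)@R.T+t
    return cv2.remap(c['frame'],(X[...,0]/X[...,2]*c['fx']+c['cx']).astype(np.float32),(X[...,1]/X[...,2]*c['fy']+c['cy']).astype(np.float32),cv2.INTER_CUBIC)
E
python3 - <<'E'
from ortho import *
c=cap('wrist');P=cloud(c);print(c['_s']['tcp_pos'],c['_s']['ee_rot'])
s=P[(abs(P[...,2]-.046)<.003)&(np.hypot(P[...,0]-.577,P[...,1]+.174)<.04)];print(len(s),cv2.minEnclosingCircle((s[:,:2]*1000).astype(np.float32)),s[:,2].mean())
np.save('w3.npy',P)
(x,y),r=cv2.minEnclosingCircle((s[:,:2]).astype(np.float32))
cv2.imwrite('pics/w3.png',np.hstack([ortho(c,x,y,.046),ortho(c,x,y,.014,n=300)])[:,:,::-1])
E
```

```text
[ 0.57042528 -0.15699739  0.1157533 ] [[ 3.84460701e-01 -9.23141303e-01  3.20911366e-04]
 [-9.23140959e-01 -3.84460835e-01 -7.97345492e-04]
 [ 8.59440409e-04  1.03015804e-05 -9.99999631e-01]]
1599 ((578.0126953125, -174.79896545410156), 19.79400634765625) 0.04505083435315142
```

View pics/w3.png

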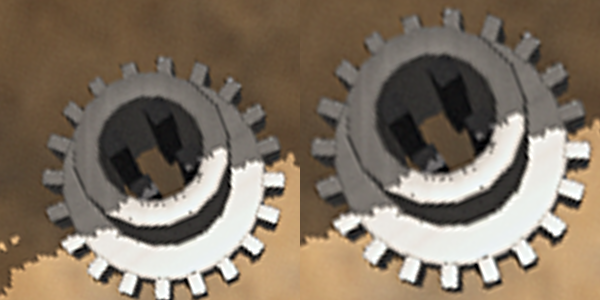

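Call:
drive_tool(
  rows=[
    [100,-12,29,0,0,0,0],
    [100,-11,28,0,0,0,0],
    [100,0,0,0,0,0,0],
    [100,0,0,0,0,0,0],
  ],
)

```text
time_s: 7.17
tcp_pos: [0.5487, -0.0974, 0.1184]
ee_rot: [[0.389, -0.921, 0.007], [-0.921, -0.389, -0.0], [0.003, -0.006, -1.0]]
wrist_force: [0.7, 0.4, 0.8]
gripper_width: 0.998
gripper_force: 0.0
```

```bash
python3 - <<'E'
from ortho import *
c=cap('wrist');P=cloud(c);print(c['_s']['tcp_pos'],proj(c,[.578,-.1748,.046]))
s=P[(abs(P[...,2]-.046)<.003)&(np.hypot(P[...,0]-.577,P[...,1]+.174)<.04)];(x,y),r=cv2.minEnclosingCircle((s[:,:2]).astype(np.float32));print(x,y,r)
im=ortho(c,x,y,.040,n=360,s=.0001).astype(float);im=np.clip(255*(im/255)**.5,0,255).astype(np.uint8)
D=P[(np.hypot(P[...,0]-x,P[...,1]-y)<.014)]
print(np.histogram(D[:,2],bins=np.arange(-.005,.05,.005)))
np.save('w4.npy',P)
cv2.imwrite('pics/w4.png',im[:,:,::-1])
E
```

```text
[ 0.54870272 -0.09735284  0.11842946] (np.float64(329.46610281691915), np.float64(102.24260373813942))
0.5780101418495178 -0.1745390146970749 0.020024869590997696
(array([596,  41,  34,  28,  34,  46,  42,  44,  58, 428]), array([-0.005,  0.   ,  0.005,  0.01 ,  0.015,  0.02 ,  0.025,  0.03 ,
        0.035,  0.04 ,  0.045]))
```

View pics/w4.png

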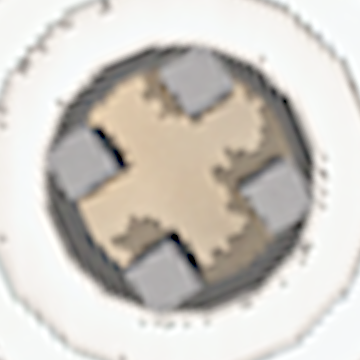

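The slots in the gear's bore are clear. The grey lands sit at about -10°, so the slots are at about 35° mod 90. Now I'll grasp it.

Call:
drive_tool(
  rows=[
    [100,10.4,-25.1,0,0,0,0],
    [100,10.4,-25.1,0,0,0,0],
    [100,10.4,-25.2,0,0,0,0],
    [100,0,0,-15,0,0,0],
    [100,0,0,-20,0,0,0],
  ],
)

```text
time_s: 7.63
tcp_pos: [0.5814, -0.177, 0.0826]
ee_rot: [[0.383, -0.924, 0.009], [-0.924, -0.383, -0.001], [0.004, -0.007, -1.0]]
wrist_force: [-0.0, -0.5, -1.0]
gripper_width: 1.002
gripper_force: 0.0
```

Call:
drive_tool(
  rows=[
    [100,0,0,-20,0,0,0],
    [100,0,0,-13,0,0,0],
    [100,0,0,-6,0,0,0],
    [100,0,0,-3.5,0,0,0],
    [100,0,0,0,0,0,0],
  ],
)

```text
time_s: 8.05
tcp_pos: [0.5787, -0.1749, 0.0375]
ee_rot: [[0.385, -0.923, 0.001], [-0.923, -0.385, -0.0], [0.001, -0.001, -1.0]]
wrist_force: [-0.4, -0.5, 0.5]
gripper_width: 0.998
gripper_force: 0.0
```

Call:
drive_tool(
  rows=[
    [20,0,0,0,0,0,0],
    [20,0,0,0,0,0,0],
    [20,0,0,0,0,0,0],
    [20,0,0,0,0,0,0],
    [20,0,0,0,0,0,0],
  ],
)

```text
time_s: 8.47
tcp_pos: [0.5783, -0.1745, 0.0376]
ee_rot: [[0.385, -0.923, 0.001], [-0.923, -0.385, -0.0], [0.0, -0.001, -1.0]]
wrist_force: [-0.2, 0.9, 0.1]
gripper_width: 0.705
gripper_force: 0.0
```

Call:
drive_tool(
  rows=[
    [20,0,0,0,0,0,0],
    [20,0,0,0,0,0,0],
    [20,0,0,0,0,0,0],
  ],
)

```text
time_s: 8.72
tcp_pos: [0.578, -0.1746, 0.0371]
ee_rot: [[0.385, -0.923, 0.0], [-0.923, -0.385, -0.0], [0.0, -0.0, -1.0]]
wrist_force: [-0.0, -0.0, 0.2]
gripper_width: 0.478
gripper_force: 0.1
```

Call:
drive_tool(
  rows=[
    [20,0,0,0,0,0,0],
    [20,0,0,0,0,0,0],
    [20,0,0,10,0,0,0],
    [20,0,0,30,0,0,0],
    [20,0,0,30,0,0,0],
  ],
)

```text
time_s: 9.13
tcp_pos: [0.5764, -0.1743, 0.1061]
ee_rot: [[0.384, -0.923, -0.005], [-0.923, -0.385, 0.001], [-0.003, 0.005, -1.0]]
wrist_force: [0.7, 0.0, -1.8]
gripper_width: 0.446
gripper_force: 30.0
```

Call:
drive_tool(
  rows=[
    [20,0,0,30,0,0,0],
    [20,-5,16,28,0,0,0],
    [20,-10.6,33.6,0,0,0,0],
    [20,-10.6,33.6,0,0,0,0],
    [20,-10.6,33.6,0,0,0,0],
  ],
)

```text
time_s: 9.55
tcp_pos: [0.5403, -0.0568, 0.1656]
ee_rot: [[0.383, -0.924, 0.001], [-0.924, -0.383, 0.001], [-0.001, -0.001, -1.0]]
wrist_force: [1.5, 1.8, -4.3]
gripper_width: 0.444
gripper_force: 30.0
```

Call:
drive_tool(
  rows=[
    [20,-10.6,33.6,0,0,0,0],
    [20,-10.6,33.6,0,0,0,0],
    [20,-10.6,33.6,0,0,0,0],
    [20,-10.6,33.6,0,0,0,0],
    [20,-10.6,33.6,0,0,0,0],
  ],
)

```text
time_s: 9.97
tcp_pos: [0.487, 0.1116, 0.1652]
ee_rot: [[0.385, -0.923, -0.0], [-0.923, -0.385, 0.0], [-0.0, 0.0, -1.0]]
wrist_force: [0.6, 1.0, -3.0]
gripper_width: 0.451
gripper_force: 30.0
```

Call:
drive_tool(
  rows=[
    [20,-10.6,33.6,0,0,0,0],
    [20,-10.6,33.6,0,0,0,0],
    [20,0,0,0,0,0,0],
    [20,0,0,0,0,0,0],
    [20,0,0,0,0,0,0],
  ],
)

```text
time_s: 10.38
tcp_pos: [0.4665, 0.1773, 0.165]
ee_rot: [[0.385, -0.923, -0.001], [-0.923, -0.385, -0.0], [-0.0, 0.001, -1.0]]
wrist_force: [0.0, -0.2, -2.5]
gripper_width: 0.444
gripper_force: 30.0
```

```bash
python3 - <<'E'
from ortho import *
c=cap('wrist');P=cloud(c);print(c['_s']['tcp_pos'],c['_s']['gripper_width'],proj(c,[.4982,.1022,.057]))
s=P[(abs(P[...,2]-.034)<.003)&(np.hypot(P[...,0]-.498,P[...,1]-.1022)<.03)];(x,y),r=cv2.minEnclosingCircle((s[:,:2]).astype(np.float32));print('sleeve',x,y,r)
s=P[(P[...,2]>.053)&(np.hypot(P[...,0]-.498,P[...,1]-.1022)<.02)];(x,y),r=cv2.minEnclosingCircle((s[:,:2]).astype(np.float32));print('keys',x,y,r,s.mean(0))
im=ortho(c,.4982,.1022,.057,n=400,s=.0001).astype(float);im=np.clip(255*(im/255)**.6,0,255).astype(np.uint8)
np.save('w5.npy',P)
f=cv2.resize(c['frame'],(640,400))
cv2.imwrite('pics/w5.png',np.hstack([im,cv2.resize(c['frame'],(400,250),interpolation=3).copy() if 0 else np.vstack([cv2.resize(c['frame'],(400,250)),np.zeros((150,400,3),np.uint8)])])[:,:,::-1])
E
```

```text
[0.46651646 0.17729771 0.16498748] 0.4437686706193883 (np.float64(323.2204439547296), np.float64(103.94282314287278))
sleeve 0.49803510308265686 0.10197311639785767 0.02246100641787052
keys 0.4981291592121124 0.10223706066608429 0.012066802941262722 [0.49805559 0.10205495 0.05974415]
```

View pics/w5.png

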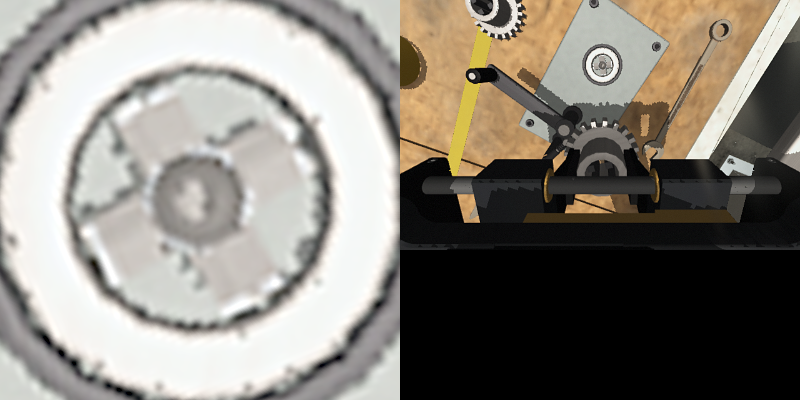

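Keys show at (155,135), (262,165), (238,265) and (130,240), which puts the axes at about 30°. I'll check this with a depth fit.

```bash
python3 - <<'E'
from h import *
P=np.load('w5.npy')
A=P[np.hypot(P[...,0]-.4981,P[...,1]-.1021)<.015]; hi=A[:,2]>.045; A2=A[:,:2]*1000
print(len(A),hi.sum())
def cross(p,cx,cy,a):
    d=p-[cx,cy];c,s=np.cos(a),np.sin(a);u=abs(d@[c,s]);v=abs(d@[-s,c])
    return ((u<11.75)&(v<3.5))|((v<11.75)&(u<3.5))
best=[((cross(A2,cx,cy,np.radians(a))==hi).mean(),cx,cy,a) for cx in np.arange(496.6,499.7,.25) for cy in np.arange(100.6,103.7,.25) for a in range(0,90)]
best.sort(reverse=True)
print(np.round(best[:6],3),np.mean(best[:40],0))
# gear lands from w4
P=np.load('w4.npy');A=P[np.hypot(P[...,0]-.578,P[...,1]+.1745)<.0125];hi=A[:,2]<.0385;A2=A[:,:2]*1000
def slot(p,cx,cy,a):
    d=p-[cx,cy];c,s=np.cos(a),np.sin(a);u=abs(d@[c,s]);v=abs(d@[-s,c])
    return (v<4.3)|(u<4.3)
for th in(.02,.03,.0385):
  hi=A[:,2]<th
  b=[((slot(A2,cx,cy,np.radians(a))==hi).mean(),cx,cy,a) for cx in np.arange(576,580.1,.5) for cy in np.arange(-176.5,-172.4,.5) for a in range(0,90)]
  b.sort(reverse=True);print(np.round(b[:3],3),np.mean(b[:40],0))
E
```

```text
1070 505
[[  0.993 498.1   102.1    30.   ]
 [  0.993 498.1   102.1    29.   ]
 [  0.992 497.85  102.1    30.   ]
 [  0.992 497.85  102.1    29.   ]
 [  0.987 498.1   101.85   30.   ]
 [  0.987 498.1   101.85   29.   ]] [  0.98315421 497.98125    102.075       29.475     ]
[[   0.945  578.    -174.5     35.   ]
 [   0.939  578.    -174.5     36.   ]
 [   0.931  578.    -174.5     34.   ]] [   0.91223348  578.         -174.5625       35.25      ]
[[   0.945  578.    -174.5     35.   ]
 [   0.939  578.    -174.5     36.   ]
 [   0.931  578.    -174.5     34.   ]] [   0.91351279  577.9        -174.5625       35.1       ]
[[   0.94   578.    -174.5     36.   ]
 [   0.939  578.    -174.5     35.   ]
 [   0.93   578.    -174.5     34.   ]] [   0.91473881  577.8875     -174.6125       35.05      ]
```

Call:
drive_tool(
  rows=[
    [20,10.4,-25.2,0,0,0,-0.05],
    [20,10.3,-25.1,0,0,0,-0.05],
    [20,10.3,-25.1,0,0,0,0],
    [20,0,0,-20,0,0,0],
    [20,0,0,-20,0,0,0],
  ],
)

```text
time_s: 10.85
tcp_pos: [0.4994, 0.0996, 0.1257]
ee_rot: [[0.286, -0.958, 0.003], [-0.958, -0.286, 0.002], [-0.001, -0.003, -1.0]]
wrist_force: [0.6, -0.1, -4.1]
gripper_width: 0.449
gripper_force: 30.0
```

Call:
drive_tool(
  rows=[
    [20,0,0,-13,0,0,0],
    [20,0,0,0,0,0,0],
    [20,0,0,0,0,0,0],
    [20,0,0,0,0,0,0],
  ],
)

```text
time_s: 11.18
tcp_pos: [0.4989, 0.1016, 0.113]
ee_rot: [[0.29, -0.957, 0.002], [-0.957, -0.29, 0.0], [0.0, -0.002, -1.0]]
wrist_force: [0.1, 0.2, -2.7]
gripper_width: 0.448
gripper_force: 30.0
```

Call:
drive_tool(
  rows=[
    [20,0,0,0,0,0,0],
    [20,0,0,0,0,0,0],
    [20,0,0,-4,0,0,0],
    [20,0,0,-4,0,0,0],
    [20,0,0,-4,0,0,0],
  ],
)

```text
time_s: 11.6
tcp_pos: [0.4979, 0.1021, 0.0999]
ee_rot: [[0.291, -0.957, 0.0], [-0.957, -0.291, 0.0], [-0.0, -0.0, -1.0]]
wrist_force: [0.1, -0.2, -3.9]
gripper_width: 0.449
gripper_force: 30.0
```

Call:
drive_tool(
  rows=[
    [20,0,0,-3,0,0,0],
    [20,0,0,-3,0,0,0],
    [20,0,0,-3,0,0,0],
    [20,0,0,-3,0,0,0],
    [20,0,0,0,0,0,0],
  ],
)

```text
time_s: 12.02
tcp_pos: [0.4976, 0.1018, 0.0873]
ee_rot: [[0.291, -0.957, -0.001], [-0.957, -0.291, -0.001], [0.0, 0.002, -1.0]]
wrist_force: [0.0, 0.2, -3.0]
gripper_width: 0.446
gripper_force: 30.0
```

No force at underside height of about 51 mm, so the splines are meshed. Going on down.

Call:
drive_tool(
  rows=[
    [20,0,0,-5,0,0,0],
    [20,0,0,-5,0,0,0],
    [20,0,0,-5,0,0,0],
    [20,0,0,-4,0,0,0],
    [20,0,0,-2,0,0,0],
  ],
)

```text
time_s: 12.43
tcp_pos: [0.4979, 0.1019, 0.0671]
ee_rot: [[0.291, -0.957, -0.001], [-0.957, -0.291, -0.001], [0.001, 0.001, -1.0]]
wrist_force: [-4.2, -0.9, 8.3]
gripper_width: 0.447
gripper_force: 30.0
```

Call:
drive_tool(
  rows=[
    [20,0,0,-2,0,0,0],
    [20,0,0,-2,0,0,0],
    [20,0,0,0,0,0,0],
  ],
)

```text
time_s: 12.68
tcp_pos: [0.4979, 0.1019, 0.0639]
ee_rot: [[0.291, -0.957, -0.0], [-0.957, -0.291, -0.001], [0.0, 0.0, -1.0]]
wrist_force: [-3.5, -0.2, 7.2]
gripper_width: 0.443
gripper_force: 30.0
```

Call:
drive_tool(
  rows=[
    [20,0,0,-1,0,0,0],
    [20,0,0,-1,0,0,0],
    [20,0,0,-1,0,0,0],
    [20,0,0,0,0,0,0],
  ],
)

```text
time_s: 13.02
tcp_pos: [0.498, 0.1019, 0.0628]
ee_rot: [[0.292, -0.956, 0.0], [-0.956, -0.292, -0.001], [0.001, 0.0, -1.0]]
wrist_force: [-8.8, -1.0, 19.5]
gripper_width: 0.445
gripper_force: 30.0
```

Call:
drive_tool(
  rows=[
    [20,0,0,-0.5,0,0,0],
    [20,0,0,0,0,0,0],
    [20,0,0,0,0,0,0],
    [20,0,0,0,0,0,0],
    [20,0,0,0,0,0,0],
  ],
)

```text
time_s: 13.43
tcp_pos: [0.4979, 0.1019, 0.0628]
ee_rot: [[0.292, -0.956, 0.0], [-0.956, -0.292, -0.001], [0.001, -0.0, -1.0]]
wrist_force: [-9.9, -0.5, 22.7]
gripper_width: 0.445
gripper_force: 30.0
```

```bash
python3 - <<'E'
from ortho import *
c=cap('wrist');P=cloud(c);s=c['_s'];print(s['tcp_pos'],s['wrist_force'])
d=np.hypot(P[...,0]-.498,P[...,1]-.102)
q=P[(d<.035)&(d>.022)&(P[...,2]<.06)&(P[...,2]>.03)];print('wheel top (40 home, 48 up)',len(q),np.median(q[:,2]))
h=P[(d<.02)&(d>.014)&(P[...,2]>.06)&(P[...,2]<.09)];print('hub top (72)',len(h),np.percentile(h[:,2],[50,80]) if len(h) else '')
p=P[(P[...,2]>.108)&(P[...,2]<.122)&(np.hypot(P[...,0]-.607,P[...,1]-.157)<.04)];print('pin',len(p),p.mean(0) if len(p) else '')
E
```

```text
[0.49794226 0.10188979 0.06281645] [-9.8822026  -0.45386327 22.7155893 ]
wheel top (40 home, 48 up) 3124 0.039276877579201244
hub top (72) 1739 [0.07103022 0.07164406]
pin 0
```

```bash
python3 - <<'E'
from h import *
for n in('top','scene'):
    P=cloud(cap(n))
    p=P[(P[...,2]>.1)&(P[...,2]<.122)&(np.hypot(P[...,0]-.607,P[...,1]-.157)<.02)];print(n,len(p),p.mean(0) if len(p) else '')
print(sense()['wrist_force'])
print(finish_job())
E
```

```text
top 24 [0.6069265  0.15803876 0.1131035 ]
scene 0 
[-9.4923005  -0.21733944 24.08900841]
the job is handed in; nothing more can be done
None
```

The job is handed in: the keeper lever is at its far stop (pin at about 1.42 rad), and the right-hand hub gear is meshed, fully home and still gripped and pressed with about 24 N on the wrist. I don't have the judge's verdict.

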